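Pin the pump foot with a tapered drift

TASK

Take the tapered steel drift out of its aluminium block and push it down through the hole of the fixed bracket and the out-of-line hole in the tongue of the pump's foot beneath, so that the foot is drawn into line and the drift's collar sits fully home, flush on the bracket plate, the drift left standing there released. Work it in by feel and do not force it: the drift must never bear on the bracket or foot with more than about 35 N. Leave the tee fitting, the wrench and the centering ring where they are.

Things in the scene. Friction and masses are not known exactly. Their poses are not given: they have to be found in the camera images.
- drift_center (a point): Middle of the loose upright steel drift (0.38 kg, 124 mm long), on its axis at the underside of its collar, which rests on the block's top. z points up along the drift; x, y are square to the flats of the handle. Above: round collar 45 mm wide, 8 mm thick, then an 18 x 18 mm square handle from 8 to 62 mm. Below: round shank, 32 mm in diameter, 7 mm long, then the taper and nose.
- drift: The same drift: same origin and axes as drift_center.
- drift_tip (a point): Centre of the drift's flat tip, 12 mm in diameter, 62 mm below drift_center. Upwards from the tip: 8 mm of slight taper to 14 mm diameter, a straight nose 14 mm in diameter up to 32 mm, then the main taper up to 32 mm diameter at 55 mm.
- block: Fixed aluminium block 70 x 70 x 72 mm high with an upright through hole 35 mm in diameter in its middle, which stores the drift. Origin at the centre of its underside, on the table; z up.
- bracket_hole (a point): Centre of the hole in the fixed dark steel bracket's level plate, at the plate's upper face, 85 mm above the table. Hole 34 mm in diameter, 1 mm chamfer; plate 90 x 90 x 6 mm. z up, y towards the small pump. The drift is home when drift_center is at this point. Below the plate lies the pump foot's tongue, its hole not measured: see foot_start.
- foot_start (a point): A fixed point of the bracket, not of the foot: midway of where the tongue's 15 mm hole may start, 3.75 mm to +y of bracket_hole, 32 mm lower, at the tongue's upper face. The hole starts up to 2.25 mm from it along the bracket's y and up to 6 mm along its x, either way. Feel for it: on metal the tip stops at this height, a little lower (0.5 mm) over the rim. Tongue 6 mm thick, open below.
- bracket: The bracket: origin on the table under the bracket hole, axes as bracket_hole. The foot with its 2.2 kg pump slides level, without turning, along this x and y, up to 11 mm each way from line, against about 3 N of friction in each, and stays where left. The pump stands from 68 to 218 mm along y, 100 mm wide, 116 mm high.
- tee_center (a point): Bystander: stainless tee fitting, 120 mm run along x, 62 mm branch to +y, flanges 55 mm in diameter, 0.75 kg. Point on the axis crossing, 27.5 mm above the table.
- wrench_center (a point): Bystander: chrome socket wrench lying flat, about 186 mm long along x, up to 38 mm high at the head. Point at mid-handle, 8 mm above the table.
- ring_center (a point): Bystander: matte aluminium centering ring, 54 mm outside, 40 mm inside, 9 mm high, lying flat. Point at its centre.
Mind the look-alikes: they are no part of the job. There is more than one size of the block; the one meant has the size given above. Leave any brown look-alike of the drift alone.

How it is judged:
By the outcome, as a careful person would: the job done as asked, in the order asked, and still so for the second after the job is handed in, with the robot touching nothing.
It also fails if it takes over 72 s, if anything falls off the work surface, if the arm or the gripper's body presses on something with over 40 N, if the wrist force passes 120 N, or if a joint passes its speed limit or range.

ROBOT

A 6-joint arm with a two-finger parallel gripper is mounted at the origin on the work surface. World frame = base frame: x ahead of the robot, y to its left, z up, the work surface at z = 0. Lengths are in m, angles in rad, forces in N, time in s.
With the tool pointing down it reaches from about 0.35 to 0.975 m from the base axis. Payload 4.9 kg.
Tool frame: the origin (TCP) lies midway between the tips of the shut fingers; the grasp point (between the pads) lies behind it (manip.grasp_offset is the y of the grasp point in the tool frame, in m); y points along the fingers, z is the direction in which the jaws open and shut, and the axes are right-handed (so a half turn about y gives the same grasp; the last joint's range is limited). The gripper opens to 85 mm and grips with 20 to 120 N. Pads are 22 mm wide; open, the fingers measure 114 mm over their backs; the gripper's body (76 mm by 85 mm) begins 54 mm behind the grasp point. The pads swing forward as they close: fully open they stand 13 mm farther back than shut.
Start: joints at [1.202, 0.053, 1.613, -0, 1.476, -0.119], TCP at [0.154, 0.606, 0.231] pointing down, gripper open.
Joint ranges: [-3.01, 3.01], [-1.01, 2.22], [0.06, 2.58], [-1.02, 4.17], [0.09, 2.62], [-3.14, 3.14]. Speed limits (rad/s): [2.57, 2.57, 3.14, 3.14, 3.14, 3.14].

INTERFACE

Orientations are given as a unit quaternion [w, x, y, z].
In Python, from plant import manip gives the robot as it stands. The module is installed in compiled form; this text tells all that it offers.
- The arm moves only by the shell command python3 -m jog 'ROWS'. ROWS is a JSON object of lists of equal length, an entry for each row: "offset": the shift along the world's x, y, z in units of 50 mm (1.0 is 50 mm), a list of three; "angular": the turn, a rotation vector about the world's x, y, z in units of 6 degrees (1.0 is 6 degrees), a list of three; "jaw": the finger opening in mm, from 0 to 85.4. In form: {"offset": [[tx, ty, tz], ...], "angular": [[ax, ay, az], ...], "jaw": [jaw, ...]}. A call has 1 to 12 rows; each row shifts and turns the commanded pose from where the row before left it; what a row does not reach is not made up. A row lasts 1/10 s, in which the tool goes at most 50 mm and 8.59 degrees, less where a joint would pass 70% of its speed; a pose out of reach is approached as far as the arm can. A call is refused whole if a number of a shift passes 1 or a number of a turn 1, either way. A call with a gripper value outside its range is refused whole. The fingers move at their own pace and stop on an object; the grip force is fixed at half the most. Time passes only in rows, so rows that do not move let the fingers close. It gives the time, the measured TCP pose, the force and the opening at its end, in the units of the state.
- manip.state(): the state, without advancing time (a new reading comes with each control period).
- manip.grab_frame(name): name is "side" or "top" or "wrist"; returns the picture (480x640x3 uint8, blue, green, red); there is no depth.
- manip.camera_model(name): a dict with "fx", "fy", "cx", "cy" (pixels), "rvec" (rotation vector, rad) and "tvec" (3), from world to camera coordinates, as OpenCV has them; the wrist camera has in their place "mount" (4x4, takes a point from camera to tool coordinates, whose origin is the TCP and whose axes are the tool frame's). Camera axes: x right, y down, z forward; pixel columns grow to the right and rows downward; lengths in m; the calibration is good to about 2 mm. A picture is of the moment at which its call begins: read the wrist's pose just before it. camera_model takes no time and is no camera call.
- manip.job_done(): hands the job in, once; it reports no verdict.
The state is a dict: "time": time; "joint_pos": joint angles; "joint_vel": joint speeds; "joint_efforts": joint torques, N m; "tool_pos": TCP position; "tool_rot": TCP orientation; "contact_force": force on the tool from outside, world axes, zero at the start; "ft_torque": the same for the moment, N m; "gripper_width": opening from 0.0 (shut) to 1.0 (fully open).
Only numpy, scipy, OpenCV 4.12 (cv2) and the standard library are available. Lean on these libraries where they do the work, as an engineer would, in place of code of your own. Each camera call takes 0.05 s, during which the arm holds its last target.

## Working session

There is one attempt and no reset: what is moved stays moved. The work goes in short steps, Python scripts to look and compute and a shell command to move; the robot and the scene stay as the last step left them, time stands still between calls to the robot, and variables do not carry over. Pictures are saved under pics/ and viewed, and the job is handed in when it is done.

```bash
mkdir -p pics
python3 - <<'E'
from plant import manip
import cv2
print(manip.state()); print(manip.grasp_offset)
for n in("side","top","wrist"):
    cv2.imwrite(f"pics/{n}0.png",manip.grab_frame(n)); print(n,manip.camera_model(n))
E
```

```text
{'time': 0.0, 'joint_pos': array([ 1.20199180e+00,  5.33341816e-02,  1.61433438e+00, -9.19454508e-06,
        1.47595247e+00, -1.19009967e-01]), 'joint_vel': array([ 0.00171196, -0.00039534, -0.00018991, -0.00144858, -0.00197099,
       -0.00061605]), 'joint_efforts': array([-2.35496473e-04, -3.93695605e+01, -3.70167160e+01, -2.11681827e-04,
        6.94980263e-03, -9.62461087e-06]), 'tool_pos': array([0.15428341, 0.60501059, 0.23005294]), 'tool_rot': array([-0.70090173,  0.70229512, -0.08825597,  0.08791588]), 'contact_force': array([-0.02858561,  0.52677725,  0.22404511]), 'ft_torque': array([0.04549726, 0.01930121, 0.01231406]), 'gripper_width': 1.003869685875135}
-0.0187
side {'fx': 564.2184878703857, 'fy': 564.2184878703857, 'cx': 324.4996550185592, 'cy': 235.83230020411085, 'rvec': array([ 2.18698669, -0.0500427 ,  0.03888201]), 'tvec': array([-0.59077549,  0.00464007,  1.12665967])}
top {'fx': 492.6443017805374, 'fy': 492.6443017805374, 'cx': 322.57282988806776, 'cy': 236.03809910489707, 'rvec': array([ 2.00150864, -2.22456322,  0.23224823]), 'tvec': array([-0.10658788,  0.59400204,  0.72552016])}
wrist {'fx': 357.7194672707511, 'fy': 357.7194672707511, 'cx': 323.42371319604985, 'cy': 236.93505053020178, 'mount': array([[-4.68059664e-04,  9.48594387e-01,  3.16494029e-01,
        -8.09765128e-02],
       [-9.43136465e-05, -3.16494104e-01,  9.48594473e-01,
        -1.42446140e-01],
       [ 9.99999886e-01,  4.14149104e-04,  2.37603519e-04,
         1.55453435e-04],
       [ 0.00000000e+00,  0.00000000e+00,  0.00000000e+00,
         1.00000000e+00]])}
```

View pics/side0.png

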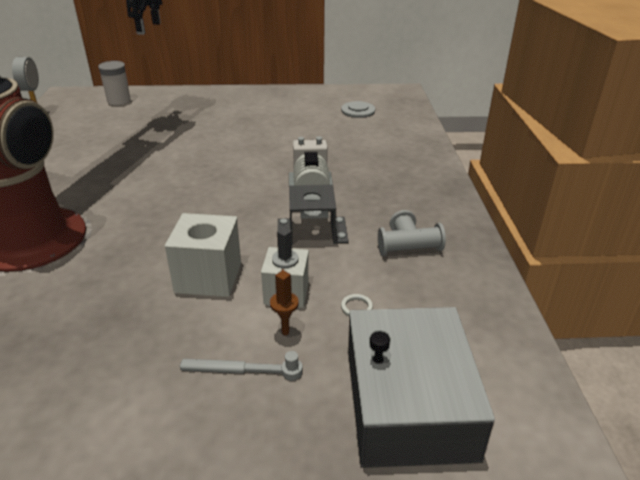

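View pics/top0.png

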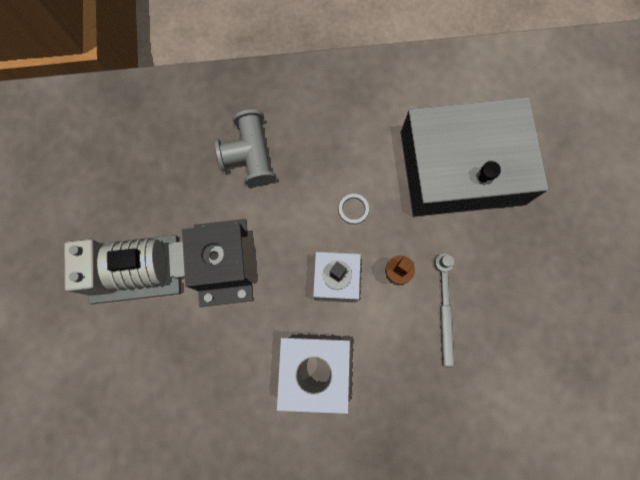

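View pics/wrist0.png

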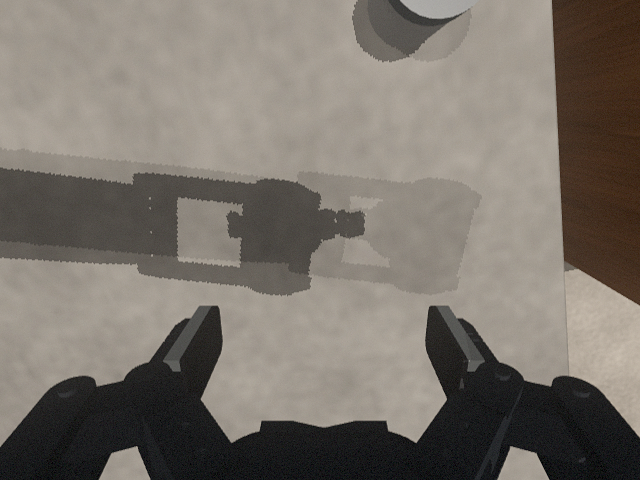

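Top view: steel drift in the small block at about (338,274). The brown look-alike stands at (400,268) and the big block is at (314,375). The bracket plate is at (214,256) with the pump to its left. I'll enlarge these to confirm.

```bash
python3 - <<'E'
import cv2,numpy as np
t=cv2.imread("pics/top0.png")
a=cv2.resize(t[200:320,170:290],(400,400),interpolation=cv2.INTER_CUBIC)
b=cv2.resize(t[230:320,300:390],(400,400),interpolation=cv2.INTER_CUBIC)
cv2.imwrite("pics/c1.png",np.hstack([a,b]))
E
cat > h.py <<'E'
import cv2,numpy as np
from plant import manip
def cam(n):
    c=manip.camera_model(n)
    if 'rvec' in c:
        R=cv2.Rodrigues(np.array(c['rvec']))[0]; return c,R,-R.T@c['tvec']
    s=manip.state(); from scipy.spatial.transform import Rotation as Ro
    q=s['tool_rot'];T=np.eye(4);T[:3,:3]=Ro.from_quat([q[1],q[2],q[3],q[0]]).as_matrix();T[:3,3]=s['tool_pos']
    M=T@c['mount'];return c,M[:3,:3].T,M[:3,3]
def plane(n,uv,z,C=None):
    c,R,o=C or cam(n)
    d=R.T@np.array([(uv[0]-c['cx'])/c['fx'],(uv[1]-c['cy'])/c['fy'],1])
    return o+d*(z-o[2])/d[2]
def proj(n,p,C=None):
    c,R,o=C or cam(n); q=R@(np.array(p)-o); return np.array([c['fx']*q[0]/q[2]+c['cx'],c['fy']*q[1]/q[2]+c['cy']])
E
python3 - <<'E'
from h import *
print("block corners h72",[plane("top",p,.072).round(4) for p in [(315,253),(361,254),(360,299),(314,298)]])
print("plate corners h85",[plane("top",p,.085).round(4) for p in [(183,227),(241,223),(245,285),(187,289)]])
print("big", [plane("top",p,.1).round(4) for p in [(280,338),(350,340)]])
E
```

```text
block corners h72 [array([ 0.5516, -0.1537,  0.072 ]), array([ 0.5425, -0.2251,  0.072 ]), array([ 0.473 , -0.2151,  0.072 ]), array([ 0.482, -0.145,  0.072])]
plate corners h85 [array([0.6119, 0.0467, 0.085 ]), array([ 0.6088, -0.0436,  0.085 ]), array([ 0.5115, -0.0428,  0.085 ]), array([0.5147, 0.0452, 0.085 ])]
big [array([ 0.4271, -0.0901,  0.1   ]), array([ 0.4135, -0.1911,  0.1   ])]
```

View pics/c1.png

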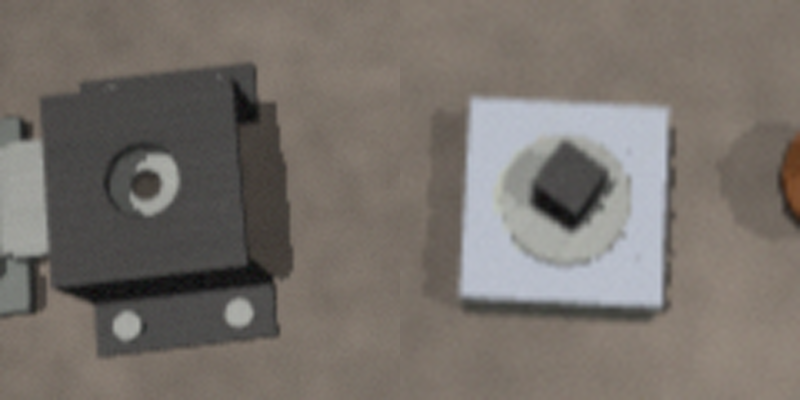

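Run:
```python
from h import *
from scipy.spatial.transform import Rotation as Ro
f=lambda u,v:(300+(u-400)/4.444,230+v/4.444)
C=[plane("top",f(*p),.072+.062) for p in [(567,141),(607,178),(575,218),(533,180)]]
print("handle",np.round(C,4)); 
for i in range(4):
    d=C[(i+1)%4]-C[i]; print(np.hypot(*d[:2]),np.degrees(np.arctan2(d[1],d[0])))
print("handle c",np.mean(C,0)); print("collar c",plane("top",f(566,200),.080), "block c",np.mean([plane("top",p,.072) for p in [(315,253),(361,254),(360,299),(314,298)]],0))
g=lambda u,v:(170+u/3.333,200+v/3.333)
print("brhole",plane("top",g(144,180),.085),"tongue hole",plane("top",g(147,184),.053))
P=np.array([plane("top",p,.085) for p in [(183,229),(241,223),(244,280),(186,286)]]);print(P,P.mean(0))
s=manip.state();q=s['tool_rot'];print(Ro.from_quat([q[1],q[2],q[3],q[0]]).as_matrix().round(3))
t=cv2.imread("pics/top0.png"); 
cv2.imwrite("pics/c2.png",cv2.resize(t[235:275,195:235],(600,600),interpolation=cv2.INTER_CUBIC))
```

```text
handle [[ 0.5246 -0.1844  0.134 ]
 [ 0.5113 -0.1959  0.134 ]
 [ 0.4996 -0.1842  0.134 ]
 [ 0.5132 -0.1721  0.134 ]]
0.017556117756578834 -139.29394268670532
0.016564345554478384 135.1555476747642
0.01817617900660595 41.53366712441131
0.01679020920645185 -47.01757798824841
handle c [ 0.51217432 -0.18415757  0.134     ]
collar c [ 0.51248499 -0.18428758  0.08      ] block c [ 0.51226405 -0.18471917  0.072     ]
brhole [0.56429206 0.00243289 0.085     ] tongue hole [0.5684888  0.00772025 0.053     ]
[[ 0.60870369  0.04685448  0.085     ]
 [ 0.60877055 -0.04362826  0.085     ]
 [ 0.51921926 -0.04183263  0.085     ]
 [ 0.51937143  0.04647312  0.085     ]] [0.56401624 0.00196668 0.085     ]
[[ 0.969 -0.001  0.247]
 [-0.247 -0.002  0.969]
 [-0.    -1.    -0.002]]
```

View pics/c2.png

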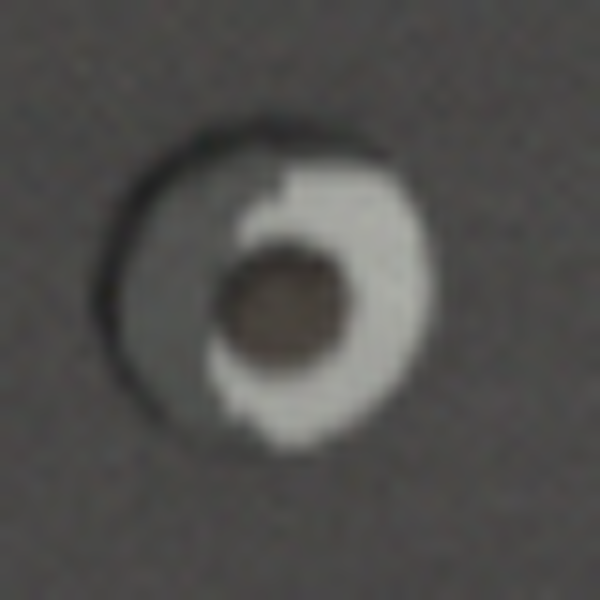

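Drift origin (0.512, -0.184), confirmed three ways: block centre, collar and handle. Side ≈ 70 mm, so it is the right block, with its flats at about 42.6°. The bracket hole is at about (0.564, 0.002). The tongue hole shows through it, offset about (+4, +5) mm. Moving over the drift.

```bash
python3 -m jog '{"offset": [[0.6,-0.6,0],[0.6,-0.6,0],[0.6,-0.6,0],[0.6,-0.6,0],[0.6,-0.6,0],[0.6,-0.6,0],[0.6,-0.6,0],[0.6,-0.6,0],[0.6,-0.6,0],[0.6,-0.6,0],[0.6,-0.6,0],[0.6,-0.6,0]], "angular": [[0,0,-0.23],[0,0,-0.23],[0,0,-0.23],[0,0,-0.23],[0,0,-0.23],[0,0,-0.23],[0,0,-0.23],[0,0,-0.23],[0,0,-0.23],[0,0,-0.23],[0,0,-0.23],[0,0,-0.23]], "jaw": [85,85,85,85,85,85,85,85,85,85,85,85]}'
python3 -m jog '{"offset": [[0,-0.6,0],[0,-0.6,0],[0,-0.6,0],[0,-0.6,0],[0,-0.6,0],[0,-0.6,0],[0,-0.6,0],[0,-0.6,0],[0,-0.6,0],[0,-0.6,0]], "angular": [[0,0,-0.23],[0,0,-0.23],[0,0,-0.23],[0,0,-0.23],[0,0,-0.23],[0,0,-0.23],[0,0,-0.23],[0,0,-0.23],[0,0,-0.23],[0,0,-0.23]], "jaw": [85,85,85,85,85,85,85,85,85,85]}'
```

```text
time: 1.35
tool_pos: [0.5153, 0.2441, 0.231]
tool_rot: [-0.681, 0.682, -0.189, 0.188]
contact_force: [0.8, -0.3, -0.6]
gripper_width: 0.995
time: 2.35
tool_pos: [0.5141, -0.0556, 0.231]
tool_rot: [-0.654, 0.654, -0.269, 0.269]
contact_force: [1.7, 0.4, -0.2]
gripper_width: 0.998
```

Run:
```python
from h import *
C=cam("wrist");im=manip.grab_frame("wrist");cv2.imwrite("pics/w1.png",im)
import pickle;pickle.dump(C,open("w1.pkl","wb"))
print(proj("",(.5123,-.1843,.134),C),proj("",(.564,.002,.085),C),C[1])
```

```text
[204.84075505 346.24335204] [414.30416522 214.01284628] [[ 7.03441714e-01  7.10752929e-01 -1.66428441e-04]
 [ 6.74335813e-01 -6.67325178e-01  3.16146039e-01]
 [ 2.24590661e-01 -2.22502540e-01 -9.48710522e-01]]
```

View pics/w1.png

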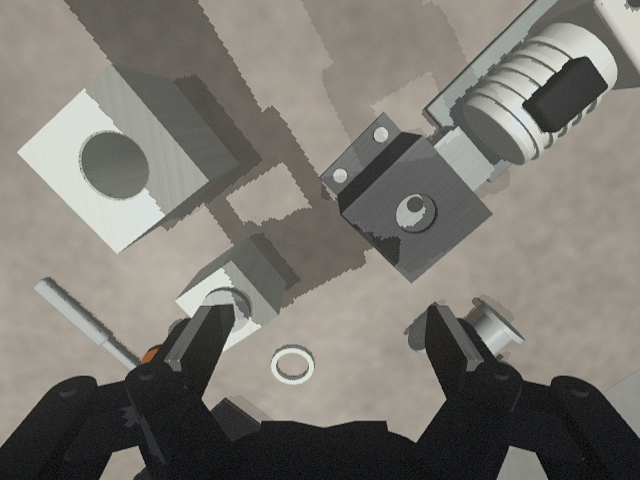

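Wrist view: bracket hole at about (416,212), predicted (414,214), with the tongue hole inside it at about (413,203). Enlarging.

Run:
```python
import cv2
t=cv2.imread("pics/w1.png"); 
cv2.imwrite("pics/c3.png",cv2.resize(t[182:242,386:446],(600,600),interpolation=cv2.INTER_CUBIC))
```

```text
(no output)
```

View pics/c3.png

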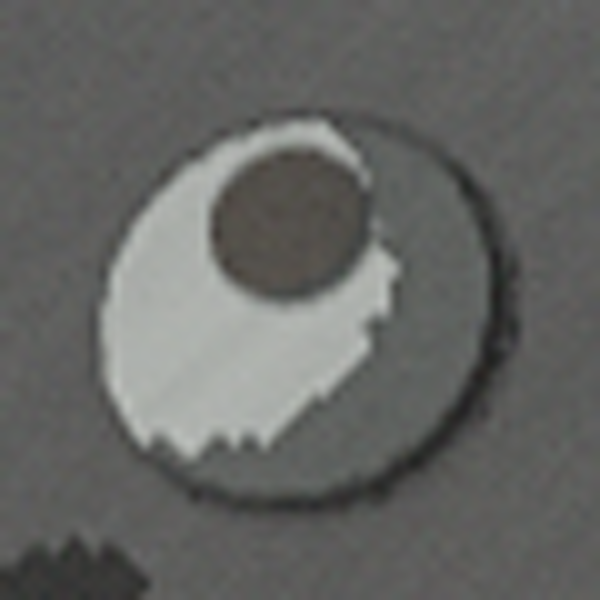

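Run:
```python
from h import *
import pickle;C=pickle.load(open("w1.pkl","rb"))
b=plane("",(416.5-.45,213.2-.45),.085,C);t=plane("",(415-.45,204.4-.45),.053,C)
print("wrist br",b,"tongue",t,t-b)
b=plane("top",(195+267.5/15-.5,235+288/15-.5),.085);t=plane("top",(195+283/15-.5,235+308/15-.5),.053)
print("top br",b,"tongue",t,t-b)
P=np.array([plane("",p,.085,C) for p in [(340,213),(411,283),(492,213)]]);print(P,(P[0]+P[2])/2)
for i in (0,1):
    d=P[i+1]-P[i];print(np.hypot(*d[:2]),np.degrees(np.arctan2(d[1],d[0])))
Ct=cam("top"); im=cv2.imread("pics/top0.png")
# pump/tongue direction: sample plate mask
g=im.max(2); m=((g<85)&(im.max(2).astype(int)-im.min(2)<18)).astype(np.uint8)*255
m[:, :170]=0; m[:,262:]=0; m[:215]=0; m[310:]=0
cv2.imwrite("pics/m.png",cv2.resize(m[200:320,150:290],None,fx=4,fy=4))
```

```text
wrist br [0.56418955 0.0037316  0.085     ] tongue [0.56875068 0.00833654 0.053     ] [ 0.00456113  0.00460494 -0.032     ]
top br [0.56491019 0.00373886 0.085     ] tongue [0.56889357 0.00888138 0.053     ] [ 0.00398338  0.00514252 -0.032     ]
[[ 0.51987965 -0.04134731  0.085     ]
 [ 0.61044547 -0.04095142  0.085     ]
 [ 0.60876697  0.04847164  0.085     ]] [0.56432331 0.00356217 0.085     ]
0.09056668497179894 0.25045735081279574
0.08943881554646713 91.07533458503065
```

View pics/m.png

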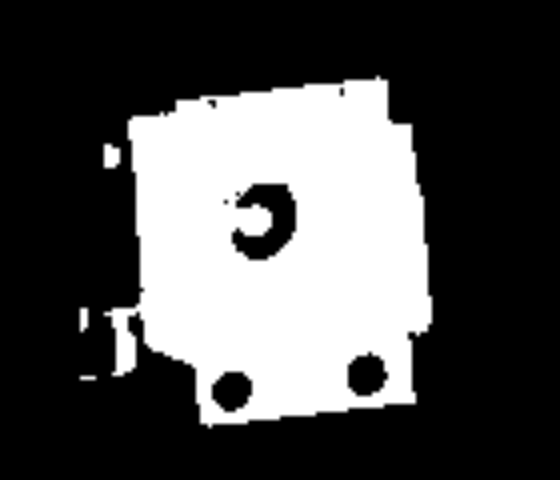

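```bash
python3 -m jog '{"offset": [[-0.01,-0.5,0],[-0.01,-0.5,0],[-0.01,-0.5,-0.2],[-0.01,-0.5,-0.2],[0,-0.45,-0.3],[0,-0.125,-0.3],[0,0,0]], "angular": [[0,0,-0.15],[0,0,-0.15],[0,0,-0.15],[0,0,0],[0,0,0],[0,0,0],[0,0,0]], "jaw": [85,85,85,85,85,85,85]}'
python3 - <<'E'
from h import *
C=cam("wrist");im=manip.grab_frame("wrist");cv2.imwrite("pics/w2.png",im)
import pickle;pickle.dump(C,open("w2.pkl","wb"))
print(proj("",(.5123,-.1843,.134),C),proj("",(.5123,-.1843,.08),C),C[1][0],C[2])
cv2.imwrite("pics/s2.png",manip.grab_frame("side"))
E
```

```text
time: 3.1
tool_pos: [0.5108, -0.1826, 0.178]
tool_rot: [0.648, -0.647, 0.287, -0.282]
contact_force: [-0.5, -0.7, -1.7]
gripper_width: 0.994
[322.76837718 272.76271226] [323.03207086 241.94283301] [ 0.73631357  0.67663824 -0.00173481] [ 0.45692657 -0.12301338  0.32088431]
```

View pics/w2.png

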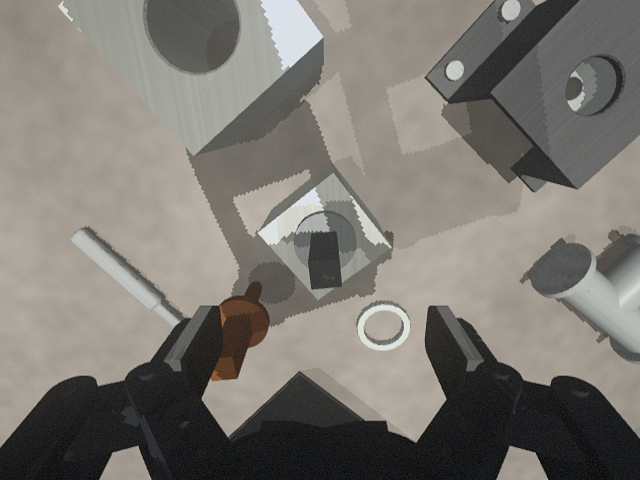

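View pics/s2.png

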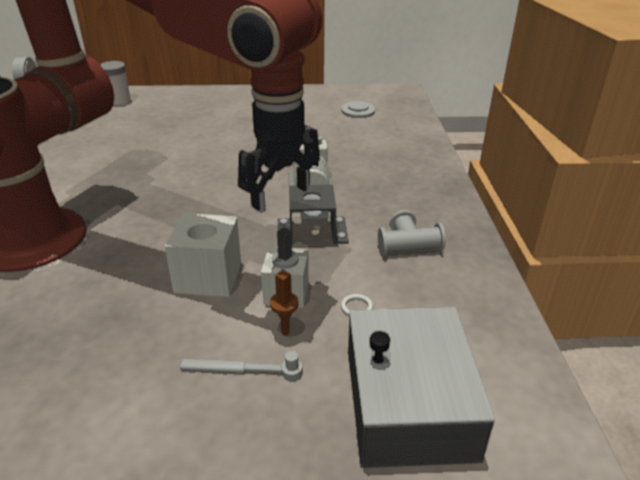

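Handle top is at about (325,288) bottom edge, centred at u≈324 as predicted (323). The brown look-alike is near the left finger, so I'll check clearance.

Run:
```python
from h import *
import pickle;C=pickle.load(open("w2.pkl","rb"))
im=cv2.imread("pics/w2.png").astype(int)
for n,I in(("top","top0"),("side","side0")):
    J=cv2.imread(f"pics/{I}.png").astype(int)
    m=((J[...,2]>J[...,0]+50)&(J[...,2]>60)); 
    box=(slice(255,285),slice(385,416)) if n=="top" else (slice(262,340),slice(268,300))
    v,u=np.nonzero(m[box]);print(n,u.min()+box[1].start,u.max()+box[1].start,v.min()+box[0].start,v.max()+box[0].start)
for z in (.06,.07,.124): print(z,plane("top",(400,269),z),plane("side",(285,300),z))
print("tip at", plane("side",(285,335),0.0), "wrist collar z.062", plane("",(240,318),.062,C))
h=im.max(2)<75
v,u=np.nonzero(h[230:291,300:345]);print("handle",u.min()+300,u.max()+300,v.max()+230)
print([ (r,np.nonzero(h[r,295:350])[0][[0,-1]]+295) for r in (245,260,270,280,286)])
print(proj("",(.5123,-.1843,.134),C), proj("",(.5123,-.1843,.10),C))
cv2.imwrite("pics/c4.png",cv2.resize(im[200:400,180:380].astype(np.uint8),(600,600)))
```

```text
top 386 414 256 283
side 270 297 270 311
0.06 [ 0.51407774 -0.28469208  0.06      ] [ 0.51451658 -0.27195643  0.06      ]
0.07 [ 0.51282198 -0.28297499  0.07      ] [ 0.51489885 -0.28315904  0.07      ]
0.124 [ 0.50604083 -0.27370268  0.124     ] [ 0.51696312 -0.34365316  0.124     ]
tip at [ 0.5127671 -0.289404   0.       ] wrist collar z.062 [ 0.51090341 -0.28386764  0.062     ]
handle 308 341 288
[(245, array([310, 337])), (260, array([308, 338])), (270, array([309, 339])), (280, array([311, 340])), (286, array([311, 339]))]
[322.76837718 272.76271226] [322.94780036 251.79216482]
```

View pics/c4.png

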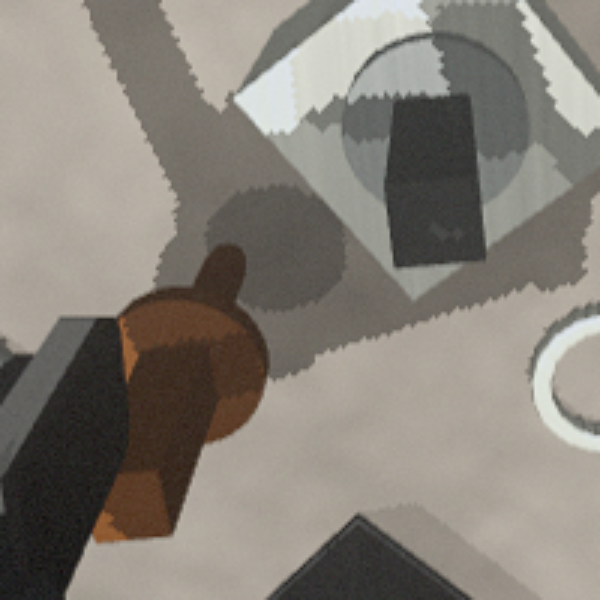

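Run:
```python
from h import *
import pickle;C=pickle.load(open("w2.pkl","rb"))
f=lambda u,v:(180+u/3-.33,200+v/3-.33)
Q=[plane("",f(*p),.134,C) for p in [(385,184),(476,177),(486,260),(394,268)]]
for i in range(4):
    d=Q[(i+1)%4]-Q[i];print(np.hypot(*d[:2]),np.degrees(np.arctan2(d[1],d[0])))
print(np.mean(Q,0), "jaw",np.degrees(np.arctan2(C[1][0][1],C[1][0][0])))
t=cv2.imread("pics/top0.png");cv2.imwrite("pics/c5.png",cv2.resize(t[258:288,320:350],(600,600),interpolation=cv2.INTER_CUBIC))
```

```text
0.0170907702621792 47.346887853027596
0.0172304291944039 -40.28230870821548
0.017756164234504906 -131.88781772583147
0.017452909664799766 137.50759413713945
[ 0.51362363 -0.1840706   0.134     ] jaw 42.58157786256671
```

View pics/c5.png

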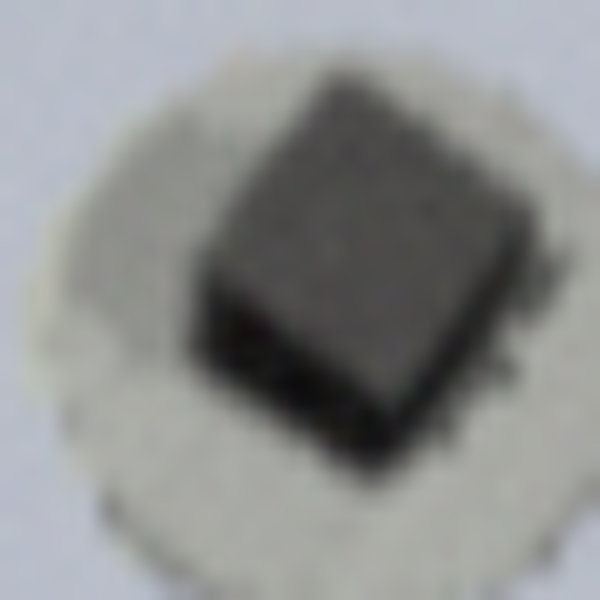

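```bash
python3 -m jog '{"offset": [[0.02,0,-0.2],[0.02,0,-0.4],[0,0,-0.4],[0,0,-0.4],[0,0,-0.1],[0,0,0],[0,0,0]], "angular": [[0,0,0.45],[0,0,0.45],[0,0,0],[0,0,0],[0,0,0],[0,0,0],[0,0,0]], "jaw": [85,85,85,85,85,85,85]}'; python3 -c "
from plant import manip;s=manip.state();print(s['tool_pos'],s['contact_force'])"
```

```text
time: 3.9
tool_pos: [0.5154, -0.1831, 0.1079]
tool_rot: [-0.66, 0.66, -0.252, 0.254]
contact_force: [0.0, 0.5, -0.3]
gripper_width: 0.998
[ 0.51543982 -0.18310691  0.1078655 ] [ 0.02103684  0.51921733 -0.27641065]
```

```bash
python3 -m jog '{"offset": [[-0.03,-0.02,-0.2],[0,0,-0.2],[0,0,0],[0,0,0]], "angular": [[0,0,0],[0,0,0],[0,0,0],[0,0,0]], "jaw": [85,85,85,85]}'
python3 - <<'E'
from h import *
for k in range(3):
    s=manip.state();print(s['time'],s['tool_pos'],s['contact_force'])
    manip.grab_frame("side") if 0 else None
C=cam("wrist");im=manip.grab_frame("wrist");cv2.imwrite("pics/w3.png",im)
s=manip.state();print(s['time'],s['tool_pos'],s['contact_force'])
E
```

```text
time: 4.3
tool_pos: [0.5126, -0.184, 0.0857]
tool_rot: [0.66, -0.66, 0.254, -0.253]
contact_force: [0.4, -0.1, -0.1]
gripper_width: 0.991
4.3 [ 0.51257101 -0.18402803  0.0856661 ] [ 0.37375903 -0.05085009 -0.07267999]
4.3 [ 0.51257101 -0.18402803  0.0856661 ] [ 0.37375903 -0.05085009 -0.07267999]
4.3 [ 0.51257101 -0.18402803  0.0856661 ] [ 0.37375903 -0.05085009 -0.07267999]
4.35 [ 0.51291132 -0.18418913  0.08613527] [-0.321555    0.71286518  0.0078222 ]
```

View pics/w3.png

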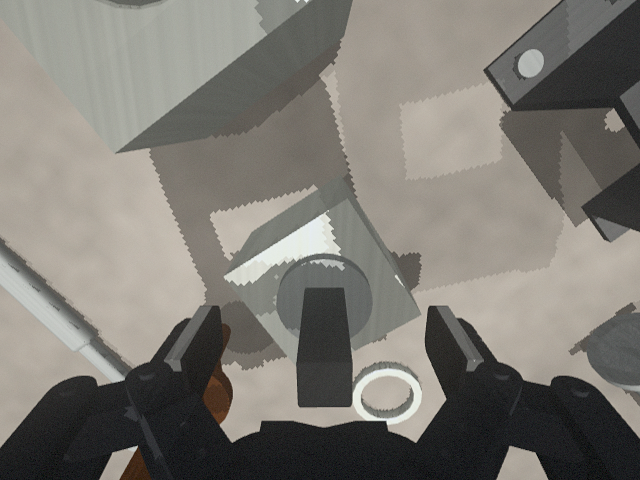

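The handle is square to the jaws and centred (u≈324, fingers at 220/427, so midpoint 323). Noise on the pose is about 1 mm. Closing.

```bash
python3 -m jog '{"offset": [[0,0,0],[0,0,0],[0,0,0],[0,0,0],[0,0,0],[0,0,0],[0,0,0],[0,0,0],[0,0,0],[0,0,0]], "angular": [[0,0,0],[0,0,0],[0,0,0],[0,0,0],[0,0,0],[0,0,0],[0,0,0],[0,0,0],[0,0,0],[0,0,0]], "jaw": [40,10,10,10,10,10,10,10,10,10]}'
python3 -m jog '{"offset": [[0,0,0],[0,0,0.1],[0,0,0.3],[0,0,0.5],[0,0,0.6],[0,0,0.6]], "angular": [[0,0,0],[0,0,0],[0,0,0],[0,0,0],[0,0,0],[0,0,0]], "jaw": [10,10,10,10,10,10]}'
```

```text
time: 5.35
tool_pos: [0.5132, -0.1842, 0.0865]
tool_rot: [0.66, -0.66, 0.253, -0.253]
contact_force: [0.8, 0.7, 1.3]
gripper_width: 0.204
time: 5.95
tool_pos: [0.5119, -0.1837, 0.1919]
tool_rot: [0.66, -0.66, 0.254, -0.252]
contact_force: [0.0, -0.2, -5.1]
gripper_width: 0.198
```

```bash
python3 -m jog '{"offset": [[0.16,0.55,0],[0.16,0.55,0],[0.16,0.55,0],[0.16,0.55,0],[0.16,0.55,0],[0.16,0.55,0],[0.16,0.55,0],[0,0,0],[0,0,0]], "angular": [[0,0,0],[0,0,0],[0,0,0],[0,0,0],[0,0,0],[0,0,0],[0,0,0],[0,0,0],[0,0,0]], "jaw": [10,10,10,10,10,10,10,10,10]}'
python3 - <<'E'
from h import *
import pickle
print(manip.state()['tool_pos'])
C=cam("wrist");im=manip.grab_frame("wrist");cv2.imwrite("pics/w4.png",im);pickle.dump(C,open("w4.pkl","wb"))
cv2.imwrite("pics/s4.png",manip.grab_frame("side"));cv2.imwrite("pics/t4.png",manip.grab_frame("top"))
print(manip.state()['tool_pos'],manip.state()['contact_force'])
E
```

```text
time: 6.85
tool_pos: [0.5684, 0.0087, 0.1911]
tool_rot: [-0.66, 0.661, -0.253, 0.252]
contact_force: [-0.5, -0.9, -4.3]
gripper_width: 0.203
[0.56837885 0.00870393 0.191136  ]
[0.56854504 0.00757725 0.19120852] [-0.8395556   0.08124181 -5.07240463]
```

View pics/w4.png

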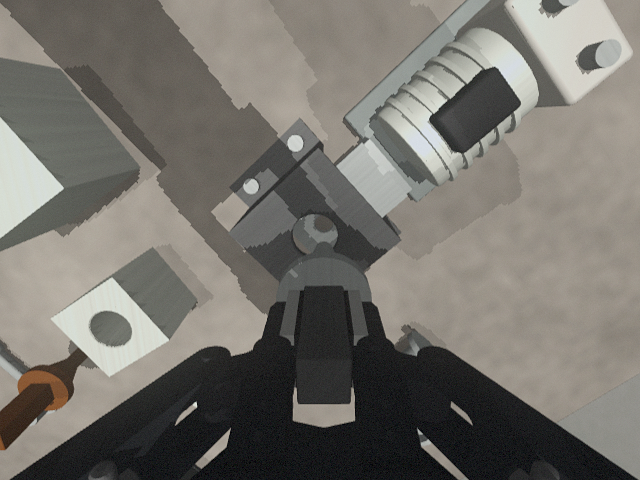

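View pics/s4.png

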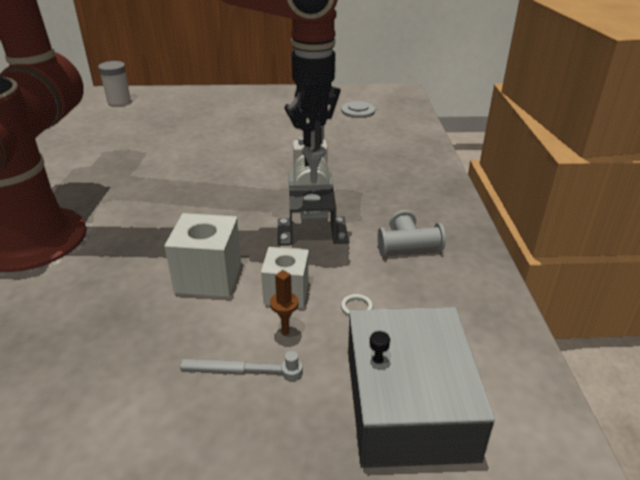

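Drift held upright over the bracket, tip just above the hole in the wrist view (~(318,240)). Descending through the plate to just above the tongue.

```bash
python3 -m jog '{"offset": [[0,0.01,-0.2],[0,0,-0.3],[0,0,-0.3],[0,0,-0.2],[0,0,-0.1],[0,0,0],[0,0,0]], "angular": [[0,0,0],[0,0,0],[0,0,0],[0,0,0],[0,0,0],[0,0,0],[0,0,0]], "jaw": [10,10,10,10,10,10,10]}'
python3 - <<'E'
from h import *
import pickle
C=cam("wrist");im=manip.grab_frame("wrist");cv2.imwrite("pics/w5.png",im)
cv2.imwrite("pics/w5c.png",cv2.resize(im[170:320,230:400],(680,600),interpolation=cv2.INTER_CUBIC))
print(manip.state()['tool_pos'],manip.state()['contact_force'])
E
```

```text
time: 7.7
tool_pos: [0.5693, 0.0088, 0.1366]
tool_rot: [0.66, -0.66, 0.253, -0.253]
contact_force: [0.6, -0.3, -3.9]
gripper_width: 0.205
[0.56959066 0.00879886 0.13706539] [-0.6413282  -0.17018783 -4.12895225]
```

View pics/w5c.png

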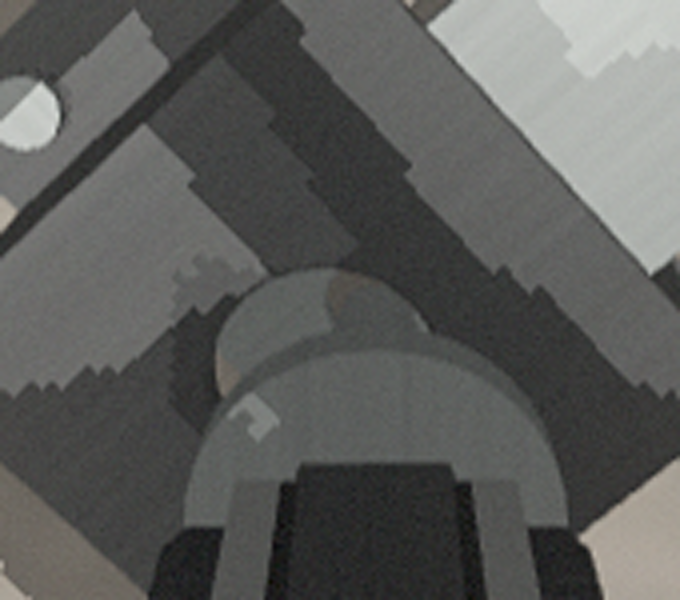

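```bash
python3 -m jog '{"offset": [[0,0,-0.02],[0,0,-0.02],[0,0,-0.02],[0,0,-0.02],[0,0,-0.01],[0,0,0]], "angular": [[0,0,0],[0,0,0],[0,0,0],[0,0,0],[0,0,0],[0,0,0]], "jaw": [10,10,10,10,10,10]}'
python3 -m jog '{"offset": [[0,0,-0.02],[0,0,-0.01],[0,0,0]], "angular": [[0,0,0],[0,0,0],[0,0,0]], "jaw": [10,10,10]}'
python3 -m jog '{"offset": [[0,0,-0.01],[0,0,-0.01],[0,0,0]], "angular": [[0,0,0],[0,0,0],[0,0,0]], "jaw": [10,10,10]}'
```

```text
time: 8.35
tool_pos: [0.5689, 0.0088, 0.1316]
tool_rot: [-0.66, 0.66, -0.253, 0.253]
contact_force: [0.2, 0.2, -5.3]
gripper_width: 0.201
time: 8.65
tool_pos: [0.5689, 0.0089, 0.1301]
tool_rot: [-0.66, 0.66, -0.253, 0.253]
contact_force: [0.7, 1.1, -4.4]
gripper_width: 0.205
time: 8.95
tool_pos: [0.5689, 0.0088, 0.1292]
tool_rot: [-0.66, 0.66, -0.253, 0.253]
contact_force: [-0.5, 0.3, -4.9]
gripper_width: 0.207
```

```bash
python3 -m jog '{"offset": [[0,0,-0.01],[0,0,-0.01],[0,0,0]], "angular": [[0,0,0],[0,0,0],[0,0,0]], "jaw": [10,10,10]}'
python3 -m jog '{"offset": [[0,0,-0.01],[0,0,-0.01],[0,0,0]], "angular": [[0,0,0],[0,0,0],[0,0,0]], "jaw": [10,10,10]}'
```

```text
time: 9.25
tool_pos: [0.5689, 0.0089, 0.1282]
tool_rot: [-0.66, 0.66, -0.253, 0.253]
contact_force: [0.7, 0.2, -4.6]
gripper_width: 0.205
time: 9.55
tool_pos: [0.5689, 0.0088, 0.1272]
tool_rot: [-0.66, 0.66, -0.253, 0.253]
contact_force: [-0.3, 0.1, -5.0]
gripper_width: 0.202
```

No contact 2 mm past the tongue's face, so the tip is in the hole. Going 4 mm deeper, then dragging the foot sideways in small steps.

```bash
python3 -m jog '{"offset": [[0,0,-0.02],[0,0,-0.02],[0,0,0]], "angular": [[0,0,0],[0,0,0],[0,0,0]], "jaw": [10,10,10]}'
python3 -m jog '{"offset": [[0,0,-0.02],[0,0,-0.02],[0,0,0]], "angular": [[0,0,0],[0,0,0],[0,0,0]], "jaw": [10,10,10]}'
python3 -m jog '{"offset": [[-0.01,-0.01,0],[-0.01,-0.01,0],[0,0,0]], "angular": [[0,0,0],[0,0,0],[0,0,0]], "jaw": [10,10,10]}'
```

```text
time: 9.85
tool_pos: [0.5688, 0.0089, 0.125]
tool_rot: [-0.66, 0.66, -0.253, 0.253]
contact_force: [-0.0, 0.2, -5.0]
gripper_width: 0.2
time: 10.15
tool_pos: [0.5688, 0.0089, 0.1231]
tool_rot: [-0.66, 0.66, -0.253, 0.253]
contact_force: [0.5, -0.6, -4.9]
gripper_width: 0.204
time: 10.45
tool_pos: [0.568, 0.0078, 0.1233]
tool_rot: [0.66, -0.66, 0.253, -0.253]
contact_force: [0.2, -0.1, -5.3]
gripper_width: 0.202
```

```bash
python3 -m jog '{"offset": [[-0.01,-0.01,0],[-0.01,-0.01,0],[0,0,0]], "angular": [[0,0,0],[0,0,0],[0,0,0]], "jaw": [10,10,10]}'
python3 -m jog '{"offset": [[-0.01,-0.01,0],[-0.01,-0.01,0],[0,0,0]], "angular": [[0,0,0],[0,0,0],[0,0,0]], "jaw": [10,10,10]}'
```

```text
time: 10.75
tool_pos: [0.5676, 0.0073, 0.1235]
tool_rot: [0.661, -0.66, 0.253, -0.254]
contact_force: [2.7, 3.8, -5.5]
gripper_width: 0.204
time: 11.05
tool_pos: [0.5661, 0.0059, 0.1235]
tool_rot: [0.66, -0.66, 0.253, -0.253]
contact_force: [3.2, 4.0, -5.4]
gripper_width: 0.204
```

The foot is being dragged at ~3–4 N per axis, as described. Continuing to line.

```bash
python3 -m jog '{"offset": [[-0.01,-0.01,0],[-0.01,-0.01,0],[-0.01,-0.01,0],[0,-0.01,0],[0,0,0]], "angular": [[0,0,0],[0,0,0],[0,0,0],[0,0,0],[0,0,0]], "jaw": [10,10,10,10,10]}'
python3 -m jog '{"offset": [[0,0,-0.04],[0,0,-0.04],[0,0,0]], "angular": [[0,0,0],[0,0,0],[0,0,0]], "jaw": [10,10,10]}'
python3 -m jog '{"offset": [[0,0,-0.04],[0,0,-0.04],[0,0,0]], "angular": [[0,0,0],[0,0,0],[0,0,0]], "jaw": [10,10,10]}'
```

```text
time: 11.55
tool_pos: [0.5645, 0.0037, 0.1234]
tool_rot: [-0.66, 0.66, -0.253, 0.253]
contact_force: [2.1, 2.5, -5.2]
gripper_width: 0.205
time: 11.85
tool_pos: [0.5645, 0.0037, 0.1191]
tool_rot: [-0.66, 0.66, -0.253, 0.253]
contact_force: [2.1, 2.8, -4.6]
gripper_width: 0.2
time: 12.15
tool_pos: [0.5644, 0.0038, 0.1149]
tool_rot: [-0.66, 0.66, -0.253, 0.253]
contact_force: [2.9, 2.0, -5.6]
gripper_width: 0.202
```

```bash
python3 -m jog '{"offset": [[0,0,-0.02],[0,0,-0.02],[0,0,-0.02],[0,0,0]], "angular": [[0,0,0],[0,0,0],[0,0,0],[0,0,0]], "jaw": [10,10,10,10]}'
python3 -m jog '{"offset": [[0,0,-0.02],[0,0,-0.02],[0,0,0]], "angular": [[0,0,0],[0,0,0],[0,0,0]], "jaw": [10,10,10]}'
python3 -m jog '{"offset": [[0,0,-0.02],[0,0,0]], "angular": [[0,0,0],[0,0,0]], "jaw": [10,10]}'
python3 -m jog '{"offset": [[0,0,-0.02],[0,0,0]], "angular": [[0,0,0],[0,0,0]], "jaw": [10,10]}'
```

```text
time: 12.55
tool_pos: [0.5645, 0.0038, 0.1122]
tool_rot: [-0.66, 0.66, -0.253, 0.253]
contact_force: [1.3, 2.2, -2.7]
gripper_width: 0.203
time: 12.85
tool_pos: [0.5645, 0.0038, 0.1101]
tool_rot: [-0.66, 0.66, -0.253, 0.253]
contact_force: [2.5, 2.5, -3.9]
gripper_width: 0.202
time: 13.05
tool_pos: [0.5645, 0.0038, 0.1092]
tool_rot: [-0.66, 0.66, -0.253, 0.253]
contact_force: [1.8, 1.9, -3.6]
gripper_width: 0.202
time: 13.25
tool_pos: [0.5645, 0.0039, 0.1082]
tool_rot: [0.66, -0.66, 0.253, -0.253]
contact_force: [2.3, 1.2, -4.8]
gripper_width: 0.201
```

```bash
python3 -m jog '{"offset": [[0,0,-0.02],[0,0,0]], "angular": [[0,0,0],[0,0,0]], "jaw": [10,10]}'
python3 -m jog '{"offset": [[0,0,-0.02],[0,0,0]], "angular": [[0,0,0],[0,0,0]], "jaw": [10,10]}'
python3 -m jog '{"offset": [[0,0,-0.02],[0,0,0]], "angular": [[0,0,0],[0,0,0]], "jaw": [10,10]}'
```

```text
time: 13.45
tool_pos: [0.5645, 0.0038, 0.1071]
tool_rot: [-0.66, 0.66, -0.253, 0.253]
contact_force: [2.1, 1.9, -4.8]
gripper_width: 0.205
time: 13.65
tool_pos: [0.5645, 0.0038, 0.1062]
tool_rot: [-0.66, 0.66, -0.253, 0.253]
contact_force: [2.9, 2.2, -3.2]
gripper_width: 0.2
time: 13.85
tool_pos: [0.5645, 0.0038, 0.1052]
tool_rot: [0.66, -0.66, 0.253, -0.253]
contact_force: [3.0, 2.1, -3.7]
gripper_width: 0.202
```

```bash
python3 -m jog '{"offset": [[0,0,-0.02],[0,0,-0.02],[0,0,0]], "angular": [[0,0,0],[0,0,0],[0,0,0]], "jaw": [10,10,10]}'
python3 -m jog '{"offset": [[0,0,-0.02],[0,0,0]], "angular": [[0,0,0],[0,0,0]], "jaw": [10,10]}'
python3 -m jog '{"offset": [[0,0,-0.02],[0,0,0]], "angular": [[0,0,0],[0,0,0]], "jaw": [10,10]}'
python3 -m jog '{"offset": [[0,0,-0.01],[0,0,0]], "angular": [[0,0,0],[0,0,0]], "jaw": [10,10]}'
```

```text
time: 14.15
tool_pos: [0.5645, 0.0039, 0.1031]
tool_rot: [0.66, -0.66, 0.253, -0.253]
contact_force: [2.4, 2.0, -2.7]
gripper_width: 0.201
time: 14.35
tool_pos: [0.5645, 0.0038, 0.1022]
tool_rot: [0.66, -0.66, 0.253, -0.253]
contact_force: [2.5, 2.5, -3.6]
gripper_width: 0.202
time: 14.55
tool_pos: [0.5645, 0.0039, 0.1012]
tool_rot: [0.66, -0.66, 0.253, -0.253]
contact_force: [1.9, 2.1, -2.7]
gripper_width: 0.203
time: 14.75
tool_pos: [0.5645, 0.0039, 0.1008]
tool_rot: [0.66, -0.66, 0.253, -0.253]
contact_force: [2.4, 2.2, -3.7]
gripper_width: 0.203
```

```bash
python3 -m jog '{"offset": [[0,0,-0.01],[0,0,0]], "angular": [[0,0,0],[0,0,0]], "jaw": [10,10]}'
python3 -m jog '{"offset": [[0,0,-0.01],[0,0,0]], "angular": [[0,0,0],[0,0,0]], "jaw": [10,10]}'
python3 -m jog '{"offset": [[0,0,-0.01],[0,0,0]], "angular": [[0,0,0],[0,0,0]], "jaw": [10,10]}'
```

```text
time: 14.95
tool_pos: [0.5645, 0.0038, 0.1003]
tool_rot: [0.66, -0.66, 0.253, -0.253]
contact_force: [2.5, 2.3, -4.4]
gripper_width: 0.201
time: 15.15
tool_pos: [0.5645, 0.0038, 0.0998]
tool_rot: [0.66, -0.66, 0.253, -0.253]
contact_force: [2.1, 3.0, -2.7]
gripper_width: 0.2
time: 15.35
tool_pos: [0.5646, 0.0039, 0.0996]
tool_rot: [0.66, -0.66, 0.253, -0.253]
contact_force: [1.4, 1.3, -1.4]
gripper_width: 0.201
```

```bash
python3 -m jog '{"offset": [[0,0,-0.006],[0,0,0]], "angular": [[0,0,0],[0,0,0]], "jaw": [10,10]}'
python3 -m jog '{"offset": [[0,0,-0.006],[0,0,0]], "angular": [[0,0,0],[0,0,0]], "jaw": [10,10]}'
python3 -m jog '{"offset": [[0,0,-0.006],[0,0,0]], "angular": [[0,0,0],[0,0,0]], "jaw": [10,10]}'
```

```text
time: 15.55
tool_pos: [0.5646, 0.0038, 0.0996]
tool_rot: [-0.66, 0.66, -0.253, 0.253]
contact_force: [-0.5, 2.6, 1.4]
gripper_width: 0.202
time: 15.75
tool_pos: [0.5646, 0.0039, 0.0996]
tool_rot: [-0.66, 0.66, -0.253, 0.253]
contact_force: [-2.5, 1.6, 6.5]
gripper_width: 0.203
time: 15.95
tool_pos: [0.5646, 0.0039, 0.0996]
tool_rot: [-0.66, 0.66, -0.253, 0.253]
contact_force: [-2.6, 3.2, 6.4]
gripper_width: 0.204
```

Contact: z stalls at 0.0996, against 0.0995 predicted for the collar on the plate, with ~10 N of bearing. Checking visually, then releasing.

```bash
python3 -m jog '{"offset": [[0,0,-0.006],[0,0,0]], "angular": [[0,0,0],[0,0,0]], "jaw": [10,10]}'
python3 -m jog '{"offset": [[0,0,0],[0,0,0],[0,0,0],[0,0,0],[0,0,0],[0,0,0]], "angular": [[0,0,0],[0,0,0],[0,0,0],[0,0,0],[0,0,0],[0,0,0]], "jaw": [24,28,32,36,40,40]}'
python3 - <<'E'
from h import *
s=cv2.imread("pics/s4.png")
im=manip.grab_frame("side"); w=manip.grab_frame("wrist")
cv2.imwrite("pics/c6.png",np.hstack([cv2.resize(im[110:250,250:390],(400,400),interpolation=cv2.INTER_CUBIC),cv2.resize(w[180:480,170:470],(400,400))]))
E
```

```text
time: 16.15
tool_pos: [0.5646, 0.0038, 0.0996]
tool_rot: [-0.66, 0.66, -0.253, 0.253]
contact_force: [-3.8, 3.5, 9.1]
gripper_width: 0.202
time: 16.75
tool_pos: [0.5644, 0.0037, 0.098]
tool_rot: [-0.66, 0.66, -0.253, 0.253]
contact_force: [1.0, -0.5, -0.3]
gripper_width: 0.466
```

View pics/c6.png

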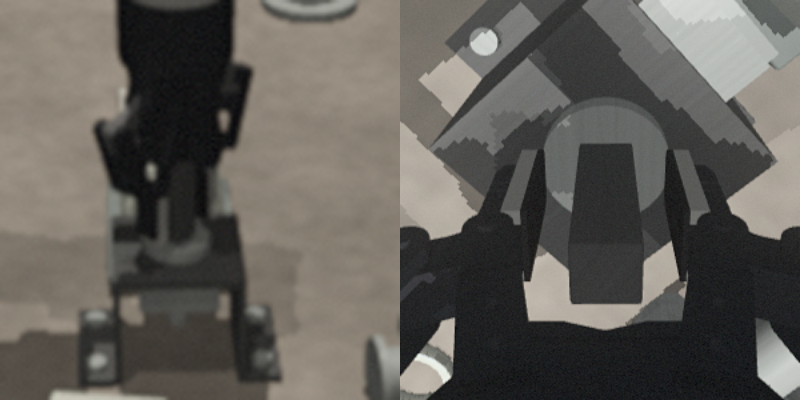

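Released: fingers clear of the handle on both sides, collar on the plate. Rising straight up, then a last look.

```bash
python3 -m jog '{"offset": [[0,0,0.2],[0,0,0.4],[0,0,0.5],[0,0,0.6],[0,0,0.6],[0,0,0.6],[-0.6,0,0],[-0.6,0,0],[-0.6,0,0],[-0.6,0,0],[0,0,0],[0,0,0]], "angular": [[0,0,0],[0,0,0],[0,0,0],[0,0,0],[0,0,0],[0,0,0],[0,0,0],[0,0,0],[0,0,0],[0,0,0],[0,0,0],[0,0,0]], "jaw": [40,40,40,40,40,40,40,40,40,40,40,40]}'
python3 - <<'E'
from h import *
im=manip.grab_frame("side"); w=manip.grab_frame("top")
cv2.imwrite("pics/s7.png",im);cv2.imwrite("pics/t7.png",w)
cv2.imwrite("pics/c7.png",np.hstack([cv2.resize(im[140:260,260:380],(400,400),interpolation=cv2.INTER_CUBIC),cv2.resize(w[200:320,150:270],(400,400),interpolation=cv2.INTER_CUBIC)]))
print("collar c exp top",proj("top",(.5645,.0037,.093)),"handle top",proj("top",(.5645,.0037,.147)),"side handle top",proj("side",(.5645,.0037,.147)),"collar",proj("side",(.5645,.0037,.093)))
E
```

```text
time: 18.05
tool_pos: [0.4448, 0.0038, 0.2441]
tool_rot: [0.66, -0.66, 0.252, -0.254]
contact_force: [-0.3, 1.0, 0.3]
gripper_width: 0.467
collar c exp top [211.22128482 253.05722258] handle top [202.76240721 246.44528522] side handle top [310.89254601 167.54840371] collar [311.01842584 192.03369558]
```

View pics/c7.png

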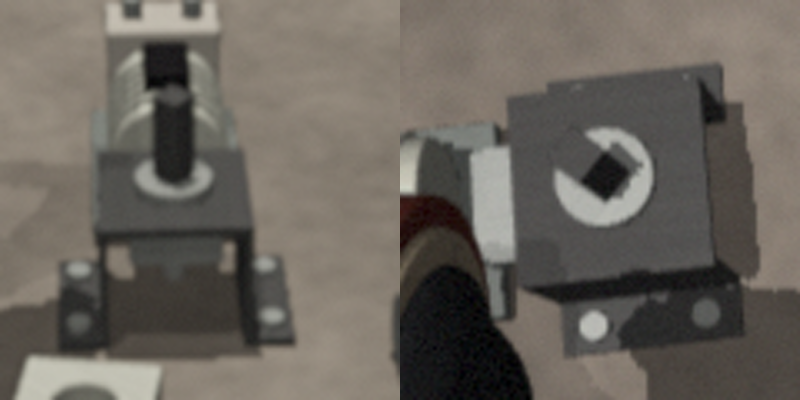

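View pics/s7.png

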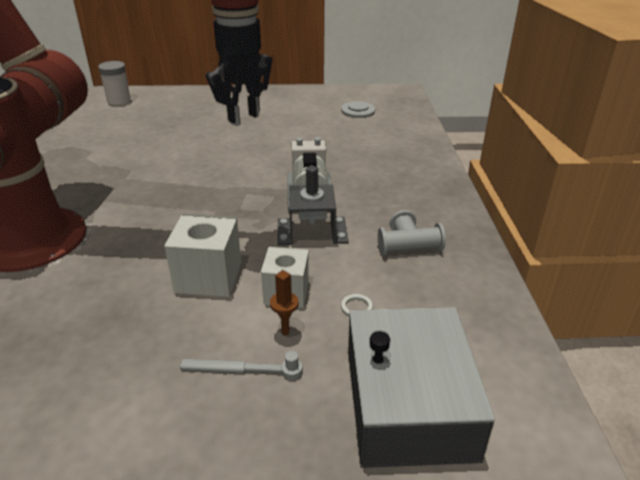

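View pics/t7.png

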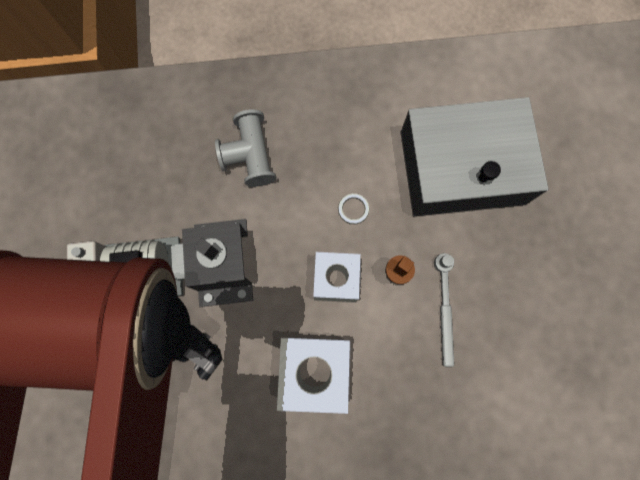

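Collar centre measures (211.2, 253.1) in the top view, and the flush position predicts exactly that. The handle top in the side view is at (312,167), predicted (311,167.5). The bystanders show at the same pixels as at the start, and the robot touches nothing. Handing in.

```bash
python3 -c "
from plant import manip;print(manip.job_done())"
```

```text
the job is handed in; nothing more can be done
None
```

The drift is out of its block and standing released in the bracket, collar flush on the plate and foot drawn into line. I handed the job in at about 18 s.

- **Finding the hole:** the tongue's hole could be seen through the bracket hole, about 4 mm and 5 mm off line. Two camera views agreed on it to better than 1 mm, and the tip went in at the first try.
- **Drawing it into line:** dragging the foot took about 3–4 N per axis. The drift then went down in small steps with no contact until the collar seated.
- **Seating:** the tool stopped at z = 0.0996, against 0.0995 predicted for the collar on the plate. The highest bearing force in any reading was about 14 N. The force is only reported at the end of each move, so a brief peak in between would not show.
- **Last pictures:** the collar and handle top are within 1 pixel of where a flush, upright drift should appear. The tee, wrench, ring and brown look-alike show at their starting pixels.

The first estimate of the handle's angle, from the top camera, was about 5° off; the wrist view corrected it before the grasp. No check failed after that.

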